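# Ride along with the red-capped jar on the turning spice carousel and take it out

### The arm

A 6-joint arm with a two-finger parallel gripper is mounted at the origin on the work surface. World frame = base frame: x ahead of the robot, y to its left, z up, the work surface at z = 0. Lengths are in m, angles in rad, forces in N, time in s.
With the tool pointing down it reaches from about 0.375 to 0.9 m from the base axis. Payload 3.1 kg.
Tool frame: the origin (TCP) lies between the finger pads, 19 mm behind the fingertips; this is the grasp point; z points along the fingers, y is the direction in which the jaws open and shut (so a half turn about z gives the same grasp; the last joint's range is limited). The gripper opens to 85 mm and grips with 20 to 120 N. Pads are 22 mm wide; open, the fingers measure 114 mm over their backs; the gripper's body (76 mm by 85 mm) begins 54 mm behind the grasp point. The pads swing forward as they close: fully open they stand 13 mm farther back than shut.
Start: joints at [-1.381, 0.527, 1.433, -0, 1.181, -0.178], TCP at [0.225, -0.583, 0.25] pointing down, gripper open.
Joint ranges: [-3.08, 3.08], [-0.75, 2.2], [0.22, 2.44], [-1.43, 4.57], [0, 2.65], [-2.85, 2.85]. Speed limits (rad/s): [2.79, 2.79, 3.14, 3.14, 3.14, 3.14].

### API

Orientations are given as a unit quaternion [x, y, z, w].
In Python, from station import sense, snapshot, sign_off gives the robot as it stands. The module is installed in compiled form; this text tells all that it offers.
- The arm moves only by the tool servo_tool, never from a script. Its argument "rows" is a list of rows, each a list of 3 entries, a list of its own where there are three numbers: the shift along the tool's x, y, z in mm, then the turn about the tool's z in degrees, then the opening, from -1 (shut) to 1 (fully open), so that 0 is half open. A call has 1 to 8 rows; each row is the pose to reach, as a shift and turn from the pose measured when the call began, along the tool's axes at that moment; what a row does not reach only later rows make up. A row lasts 1/10 s, in which the tool goes at most 50 mm and 8.59 degrees, less where a joint would pass 70% of its speed; a pose out of reach is approached as far as the arm can. A call with a gripper value outside its range is refused whole. The fingers move at their own pace and stop on an object; "force" is the grip in N (left out, the last holds). Time passes only in rows, so rows that repeat a pose let the fingers close. It gives the time, the measured TCP pose, the force and the opening at its end, in the units of the state.
- sense(): the state, without advancing time (a new reading comes with each control period).
- snapshot(name): name is "scene" or "top" or "wrist"; returns a dict with "image" (480x640x3 uint8, blue, green, red), "z_map" (480x640 float32, m along the optical axis (not along the pixel's ray), 0 where there is no reading), "vertical_fov" (degrees; the focal length in pixels is half the picture's height over the tangent of half this angle, whatever the lens; pixels are square), "cx", "cy" (the principal point, pixels), "cam_to_world" (4x4, takes a point from camera to world coordinates). Camera axes: x right, y down, z forward; pixel columns grow to the right and rows downward; lengths in m; the calibration is good to about 2 mm. A picture is of the moment at which its call begins.
- sign_off(): hands the job in, once; it reports no verdict.
The state is a dict: "t": time; "q": joint angles; "qd": joint speeds; "tau": joint torques, N m; "tcp_pos": TCP position; "tool_rot": TCP orientation; "force": force on the tool from outside, world axes, zero at the start; "ft_torque": the same for the moment, N m; "finger_gap": opening from 0.0 (shut) to 1.0 (fully open).
Only numpy, scipy, OpenCV 4.12 (cv2) and the standard library are available. Lean on these libraries where they do the work, as an engineer would, in place of code of your own. Each camera call takes 0.05 s, during which the arm holds its last target. There are 200 camera calls.

### The job

Give the spice carousel a push so that it turns by itself at an easy pace, about one turn in six seconds (either way round, never faster than one turn in three seconds), and ride along with the gripper straight over the red cap, fingertips no more than 5 cm above it, for at least four seconds while the carousel is still turning well by itself and the arm touches nothing. Then take the red-capped jar by its cap, lift it upright at least 5 cm clear of the carousel, and finish holding it there, still and upright. Leave the other three jars standing in their wells and do not disturb the mug, the mill or the bowl.

Things in the scene. Friction and masses are not known exactly. Their poses are not given: they have to be found in the camera images.
- carousel (a joint): angle (rad) of the spice carousel about its vertical axis, 0 at the start, growing counter-clockwise from above; turns freely without stops, bearing fixed to the worktop. Nominal inertia with jars 0.017 kg m2 (deck 1.3 kg), viscous drag 0.0008 N m s/rad, dry drag 0.0004 N m: left alone at one turn in 6 s it loses roughly a third of its speed in 6 s; masses vary
- deck (a point): centre of the carousel's round wooden deck (284 mm wide), on its axis, at its top face 50 mm above the worktop; z up, x and y turn with it. Four wells (steel rings, 55 mm outside, 49 mm inside, 20 mm high) stand 90 mm from the axis along +x, +y, -x, -y. In the middle a hub 28 mm wide, 30 mm high
- post (a point): top centre of one of four upright steel push posts on the deck, by which it can be pushed round: 16 mm wide, 60 mm tall above the deck, 126 mm from the axis. They stand midway between the wells, at 45 (this one), 135, 225 and 315 deg from deck's x axis
- red_jar: the spice jar with the red cap, brick-coloured with a white label, standing loosely in one of the four wells, 44 mm in diameter, 85 mm tall in all, 150 g nominal; origin at the centre of its underside, z up its axis. The red cap is its top 25 mm, 43 mm in diameter
- red_cap (a point): centre of the top face of the red cap (85 mm above the jar's underside)
- jar_a: one of the other three spice jars, amber with a black cap, in a well, 44 mm in diameter, 85 mm tall in all, 150 g nominal; origin at the centre of its underside, z up its axis
- jar_b: one of the other three spice jars, green with a black cap, in a well, 44 mm in diameter, 85 mm tall in all, 150 g nominal; origin at the centre of its underside, z up its axis
- jar_c: one of the other three spice jars, amber with a black cap, in a well, 44 mm in diameter, 85 mm tall in all, 150 g nominal; origin at the centre of its underside, z up its axis
- mug: white mug, 80 mm wide, 90 mm tall, bystander; origin at the centre of its underside
- mill: dark wooden pepper mill, 56 mm wide, 115 mm tall, bystander; origin at the centre of its underside
- bowl: blue bowl, 130 mm wide, 50 mm tall, bystander; origin at the centre of its underside
There are look-alikes about, which are no part of the job. What is shaped like the jar_a but blue or yellow is not meant.

How it is judged:
By the outcome, as a careful person would: the job done as asked, in the order asked, and still so for the second after the job is handed in, while the arm keeps its last pose, push and grip.
It also fails if it takes over 45 s, if anything falls off the work surface, if the arm or the gripper's body presses on something with over 40 N, if the wrist force passes 120 N, or if a joint passes its speed limit or range.

## Working session

There is one attempt and no reset: what is moved stays moved. The work goes in short steps, Python scripts to look and compute and a tool call to move; the robot and the scene stay as the last step left them, time stands still between calls to the robot, and variables do not carry over. Pictures are saved under pics/ and viewed, about 8 in all and at most 12, crops included, and the job is handed in when it is done.

Besides the shell and the picture viewer there is one more tool, called as name([rows], argument=value, ...), one row to a line, values as JSON. servo_tool: Moves the arm, as the interface text tells. Its arguments: {"type":"object","properties":{"rows":{"type":"array"},"force":{"type":"number"}},"required":["rows"]}

```bash
mkdir -p pics
cat > h.py <<'E'
import numpy as np, cv2
from station import sense, snapshot
def K(s): return 240/np.tan(np.radians(s["vertical_fov"]/2))
def world(s):
    f=K(s); v,u=np.mgrid[0:480,0:640]; z=s["z_map"]
    P=np.stack([(u-s["cx"])/f*z,(v-s["cy"])/f*z,z,np.ones_like(z)],-1)
    return (P@np.array(s["cam_to_world"]).T)[...,:3]
E
python3 - <<'E'
from h import *
for n in("top","scene"):
    s=snapshot(n); cv2.imwrite(f"pics/{n}0.png",s["image"]); np.savez(f"{n}0.npz",**s)
    print(n,K(s),np.round(s["cam_to_world"],3).tolist(),s["cx"],s["cy"])
print(sense())
E
```

```text
top 598.7317215463257 [[0.019, -0.994, 0.108, 0.415], [-1.0, -0.018, 0.008, -0.028], [-0.006, -0.108, -0.994, 1.467], [0.0, 0.0, 0.0, 1.0]] 307.84295176009164 238.7282476143589
scene 469.2773580182559 [[-0.305, 0.677, -0.67, 1.271], [0.952, 0.208, -0.223, 0.191], [-0.011, -0.706, -0.708, 0.855], [0.0, 0.0, 0.0, 1.0]] 318.4106981503552 236.56817000314143
{'t': 0.1, 'q': array([-1.38150329e+00,  5.28374386e-01,  1.43375854e+00,  2.09630355e-06,
        1.18141785e+00, -1.78505296e-01]), 'qd': array([ 0.00032937, -0.00160707, -0.00212967,  0.00095077, -0.00109289,
       -0.00145222]), 'tau': array([-1.32823002e-04, -4.43301988e+01, -1.78585875e+01, -3.70872121e-04,
        3.92617643e-03,  1.22543759e-05]), 'tcp_pos': array([ 0.22463574, -0.58258912,  0.24913569]), 'tool_rot': array([ 9.83137752e-01,  1.82863891e-01, -4.31163021e-06, -9.79055246e-04]), 'force': array([ 0.24131646,  0.19171735, -0.1181561 ]), 'ft_torque': array([ 0.00117115,  0.0053314 , -0.01393309]), 'finger_gap': 0.9997522319707368}
```

View pics/top0.png

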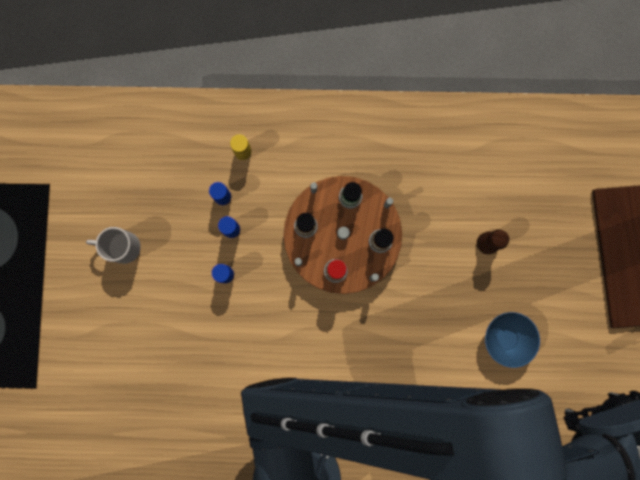

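View pics/scene0.png

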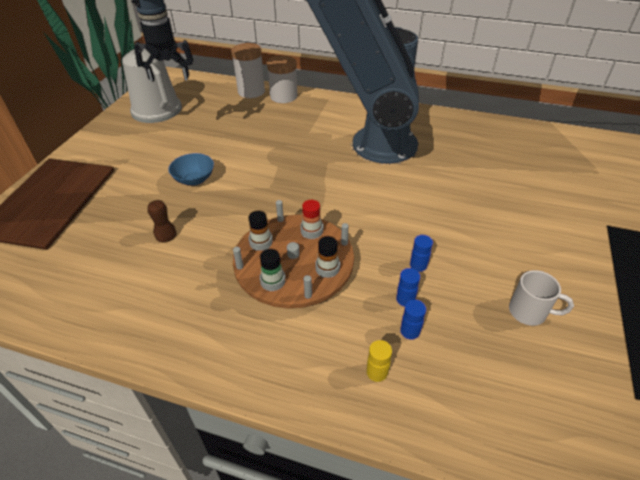

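Top view: the red cap is at (336,270). The black caps are at (305,224), (351,191) and (382,238), and the posts at (314,187), (390,201), (298,261) and (375,277). The hub is at (343,233). Look-alikes are blue (219,192), (228,226), (222,272) and yellow (240,145), all off the carousel. The only red cap is the one at (336,270), which is (311,210) in the scene view. I'll check it in a crop and measure.

Run:
```python
from h import *
s=dict(np.load("top0.npz")); W=world(s); im=s["image"].astype(int)
cv2.imwrite("pics/crop0.png",cv2.resize(s["image"][165:305,270:420],None,fx=5,fy=5,interpolation=cv2.INTER_CUBIC)[:600])
def ray(u,v,z):
    f=K(s);T=s["cam_to_world"];d=T[:3,:3]@[(u-s["cx"])/f,(v-s["cy"])/f,1];o=T[:3,3]
    return o+d*(z-o[2])/d[2]
b,g,r=im[...,0],im[...,1],im[...,2]
red=(r>140)&(g<50)&(b<60); v,u=np.nonzero(red); print("red n",len(u),u.mean(),v.mean(),np.median(W[red],0))
top=W[...,2]
dk=(abs(top-.05)<.006); n,l,st,c=cv2.connectedComponentsWithStats(dk.astype(np.uint8)); 
i=l[245,343] or l[250,343]; 
cs,_=cv2.findContours((l==i).astype(np.uint8),0,1)
pts=W[cs[0][:,0,1],cs[0][:,0,0]]; (cx,cy),R=cv2.minEnclosingCircle(pts[:,:2].astype(np.float32)); print("deck",cx,cy,R)
for nm,p,z in [("hub",(343.5,233),.08),("post",(314,187),.11),("post",(390,201),.11),("post",(298,261),.11),("post",(375,277),.11),("capR",(336,270),.140),("a",(305,222),.14),("b",(351,188),.14),("c",(383,238),.14)]:
    q=ray(*p,z); print(nm,q.round(4),W[int(p[1]),int(p[0])].round(3),np.hypot(*(q[:2]-[cx,cy])).round(4),np.degrees(np.arctan2(q[1]-cy,q[0]-cx)).round(1))
```

```text
red n 227 336.8325991189427 268.27753303964755 [ 0.49441447 -0.08311864  0.13593148]
deck 0.5824165940284729 -0.09776737540960312 0.1421702355146408
hub [ 0.5798 -0.0996  0.08  ] [ 0.58  -0.098  0.079] 0.0032 -145.7
post [ 0.6815 -0.0288  0.11  ] [ 0.681 -0.029  0.115] 0.1207 34.8
post [ 0.6521 -0.2036  0.11  ] [ 0.652 -0.203  0.112] 0.1267 -56.7
post [0.5103 0.0044 0.11  ] [0.511 0.005 0.106] 0.1251 125.2
post [ 0.4773 -0.1705  0.11  ] [ 0.477 -0.17   0.114] 0.1278 -145.3
capR [ 0.4898 -0.0809  0.14  ] [ 0.49  -0.081  0.138] 0.0941 169.7
a [ 0.5958 -0.0101  0.14  ] [ 0.596 -0.01   0.138] 0.0887 81.3
b [ 0.6748 -0.112   0.14  ] [ 0.675 -0.112  0.138] 0.0935 -8.8
c [ 0.5631 -0.1845  0.14  ] [ 0.563 -0.185  0.139] 0.0889 -102.6
```

View pics/crop0.png

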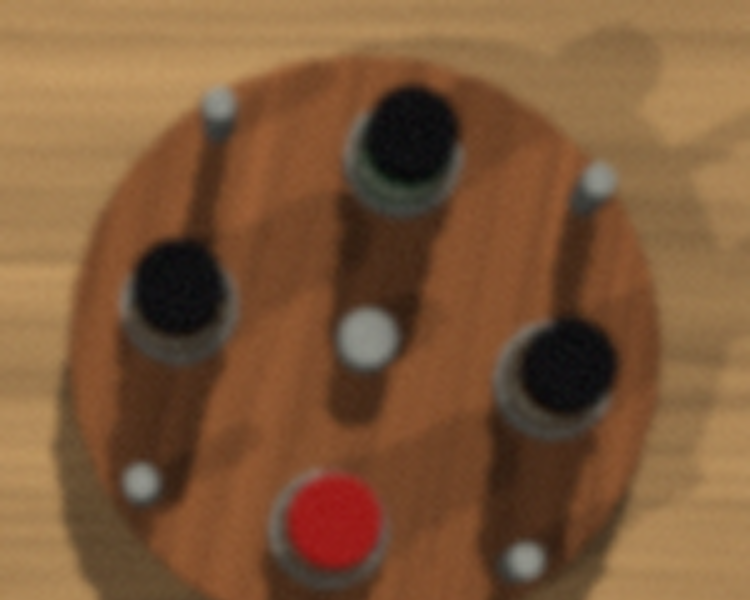

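The crop confirms a red cap at crop pixel (335,520) on the jar in the ring nearest the robot. The other three jars have black caps. The axis is at about (0.5805,-0.099) and red sits at about 169.6°. My plan is to push the post at -145° clockwise with the closed fingertips.

```bash
cat >> h.py <<'E'
from scipy.spatial.transform import Rotation as Ro
C=np.array([.5805,-.099])
def pol(deg,r,z): a=np.radians(deg); return np.array([C[0]+r*np.cos(a),C[1]+r*np.sin(a),z])
def rows(pts,nd=0):
    s=sense(); M=Ro.from_quat(s["tool_rot"]).as_matrix()
    print("t",round(s["t"],2),"tcp",s["tcp_pos"].round(4),"F",s["force"].round(1),"gap",round(s["finger_gap"],2))
    for p in pts: print((M.T@(np.array(p)-s["tcp_pos"])*1000).round(nd).tolist())
E
python3 - <<'E'
from h import *
rows([pol(-129,.137,.22),pol(-129,.137,.111)])
E
```

```text
t 0.1 tcp [ 0.2246 -0.5826  0.2491] F [ 0.2  0.2 -0.1] gap 1.0
[387.0, -255.0, 30.0]
[387.0, -255.0, 139.0]
```

servo_tool([
  [[40, -26, 0], 0, -1],
  [[80, -53, 0], 0, -1],
  [[120, -79, 0], 0, -1],
  [[160, -105, 0], 0, -1],
  [[200, -132, 0], 0, -1],
  [[240, -158, 0], 0, -1],
  [[280, -184, 0], 0, -1],
  [[310, -204, 10], 0, -1],
])

```text
t: 0.9
tcp_pos: [0.4422, -0.2787, 0.2404]
tool_rot: [0.983, 0.183, 0.001, -0.0]
force: [0.5, -0.5, -0.4]
finger_gap: -0.001
```

Run:
```python
from h import *
rows([pol(-129,.137,.22),pol(-129,.137,.111)])
```

```text
t 0.9 tcp [ 0.4422 -0.2787  0.2404] F [ 0.5 -0.5 -0.4] gap -0.0
[75.0, -50.0, 21.0]
[75.0, -49.0, 130.0]
```

servo_tool([
  [[30, -20, 8], 0, -1],
  [[55, -36, 15], 0, -1],
  [[70, -46, 25], 0, -1],
  [[75, -49, 50], 0, -1],
  [[75, -49, 80], 0, -1],
  [[75, -49, 105], 0, -1],
  [[75, -49, 124], 0, -1],
  [[75, -49, 130], 0, -1],
])

```text
t: 1.7
tcp_pos: [0.4933, -0.2049, 0.1083]
tool_rot: [0.983, 0.184, -0.001, -0.002]
force: [0.2, -0.7, -0.7]
finger_gap: 0.001
```

Run:
```python
from h import *
s=snapshot("top"); o=np.load("top0.npz")["image"]
cv2.imwrite("pics/c1.png",cv2.resize(s["image"][165:305,270:420],None,fx=4,fy=4)); s2=snapshot("scene");
cv2.imwrite("pics/c1b.png",np.hstack([cv2.resize(s["image"][165:305,270:420],(400,373)),cv2.resize(s2["image"][170:310,220:370],(400,373))]))
print(sense()["tcp_pos"],sense()["force"])
a=np.array([-129-1.3*i for i in range(1,9)]); rows([pol(x,.136,.111) for x in a])
```

```text
[ 0.49410633 -0.20557268  0.10963284] [-0.00412668 -0.73377599  0.58732003]
t 1.8 tcp [ 0.4941 -0.2056  0.1096] F [-0.  -0.7  0.6] gap -0.0
[-0.0, -3.0, -1.0]
[-2.0, -6.0, -1.0]
[-3.0, -9.0, -1.0]
[-5.0, -12.0, -1.0]
[-6.0, -14.0, -1.0]
[-7.0, -17.0, -1.0]
[-8.0, -20.0, -1.0]
[-9.0, -23.0, -1.0]
```

View pics/c1b.png

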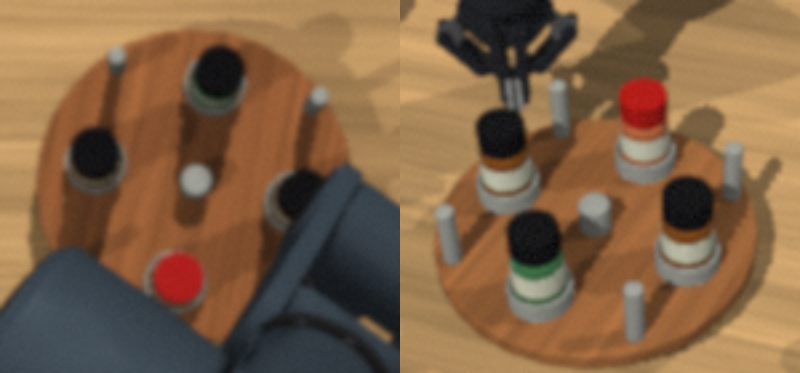

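The gripper stands beside the post with clear space all round: tips at about (515,105), post top at (558,85), and jar c is not touched. I'll approach slowly.

servo_tool([
  [[0, -3, 0], 0, -1],
  [[-2, -6, 0], 0, -1],
  [[-3, -9, 0], 0, -1],
  [[-5, -12, 0], 0, -1],
  [[-6, -14, 0], 0, -1],
  [[-7, -17, 0], 0, -1],
  [[-8, -20, 0], 0, -1],
  [[-9, -23, 0], 0, -1],
])

```text
t: 2.6
tcp_pos: [0.4772, -0.1871, 0.1097]
tool_rot: [0.983, 0.183, -0.0, -0.001]
force: [-0.1, 0.4, 1.2]
finger_gap: 0.001
```

Run:
```python
from h import *
p=sense()["tcp_pos"]; th=np.degrees(np.arctan2(*(p[:2]-C)[::-1])); print(th, np.hypot(*(p[:2]-C)))
v=np.cumsum([.3,.45,.6,.75,.9,1.05,1.15,1.15])*.1
rows([pol(th-np.degrees(x),.133,.109) for x in v])
s=snapshot("scene"); i=s["image"]; cv2.imwrite("pics/x.png",cv2.resize(i[170:310,220:370],(600,560)))
o=np.load("scene0.npz")["image"]; print(np.abs(i.astype(int)-o)[200:300,235:355].mean())
def red(i): i=i.astype(int); v,u=np.nonzero((i[...,2]>140)&(i[...,1]<60)&(i[...,0]<60)); return u.mean(),v.mean()
print(red(o),red(i))
```

```text
-139.53499202951556 0.13575255943509462
t 2.6 tcp [ 0.4772 -0.1871  0.1097] F [-0.1  0.4  1.2] gap 0.0
[1.0, -5.0, 1.0]
[-0.0, -10.0, 1.0]
[-2.0, -18.0, 1.0]
[-4.0, -28.0, 1.0]
[-5.0, -40.0, 1.0]
[-5.0, -54.0, 1.0]
[-3.0, -69.0, 1.0]
[1.0, -84.0, 1.0]
12.153527777777779
(np.float64(310.19170984455957), np.float64(206.98445595854923)) (np.float64(311.5414847161572), np.float64(208.22707423580786))
```

servo_tool([
  [[1, -5, 0], 0, -1],
  [[0, -10, 0], 0, -1],
  [[-2, -18, 0], 0, -1],
  [[-4, -28, 0], 0, -1],
  [[-5, -40, 0], 0, -1],
  [[-5, -54, 0], 0, -1],
  [[-3, -69, 0], 0, -1],
  [[1, -84, 0], 0, -1],
])

```text
t: 3.45
tcp_pos: [0.4464, -0.1063, 0.1099]
tool_rot: [0.983, 0.183, -0.001, -0.002]
force: [0.5, 0.3, 0.1]
finger_gap: 0.002
```

Run:
```python
from h import *
p=sense()["tcp_pos"]; th=np.degrees(np.arctan2(*(p[:2]-C)[::-1])); print(th, np.hypot(*(p[:2]-C)))
rows([pol(th-6,.133,.109),pol(th-11,.133,.109),pol(th-13,.137,.109),pol(th-13,.147,.12),pol(th-13,.147,.15),pol(th-13,.147,.20)])
```

```text
-176.89808865030173 0.13426677624930813
t 3.45 tcp [ 0.4464 -0.1063  0.1099] F [0.5 0.3 0.1] gap 0.0
[6.0, -13.0, 1.0]
[11.0, -23.0, 1.0]
[10.0, -29.0, 1.0]
[2.0, -34.0, -10.0]
[2.0, -34.0, -40.0]
[2.0, -35.0, -90.0]
```

servo_tool([
  [[6, -12, 0], 0, -1],
  [[9, -20, 0], 0, -1],
  [[6, -23, -5], 0, -1],
  [[0, -25, -20], 0, -1],
  [[0, -27, -45], 0, -1],
  [[0, -28, -85], 0, 0],
])

```text
t: 4.05
tcp_pos: [0.4348, -0.0799, 0.1946]
tool_rot: [0.983, 0.183, -0.003, -0.003]
force: [1.3, -0.4, -0.1]
finger_gap: 0.157
```

```bash
cat >> h.py <<'E'
from scipy.optimize import minimize
def look(name,R=1):
    s=snapshot(name); W=world(s); im=s["image"].astype(int); b,g,r=im[...,0],im[...,1],im[...,2]
    rr=np.hypot(W[...,0]-C[0],W[...,1]-C[1])
    ok=(abs(W[...,2]-.137)<.006)&(rr<.118)&(rr>.062)
    red=ok&(r>100)&(g<60)&(b<60); blk=ok&(r<50)&(g<50)&(b<50)
    return W[red],W[blk],s
def cap_angle(name):
    """red angle from black caps (mod 90) and red points"""
    t=sense()["t"]; red,blk,s=look(name); P=np.vstack([red,blk])
    best=[]
    for d in np.arange(0,90,.5):
        c=np.array([pol(d+90*k,.09,0)[:2] for k in range(4)])
        dm=np.linalg.norm(P[:,None,:2]-c,axis=2).min(1); best.append(np.minimum(dm,.04).mean()*1e3)
    i=int(np.argmin(best))
    ra=np.degrees(np.arctan2(*(red[:,:2].mean(0)-C)[::-1])) if len(red)>5 else None
    if len(red)>5: print(name,"red xy",red.mean(0).round(4))
    print(name,"t",round(t,2),"mod90",i*.5,"score",round(best[i],1),"nred",len(red),"nblk",len(blk),"redang",ra)
E
python3 - <<'E'
from h import *
for n in("top","scene","top","scene"): cap_angle(n)
s=snapshot("wrist"); cv2.imwrite("pics/w1.png",s["image"])
print(sense()["tcp_pos"],sense()["t"])
E
```

```text
top red xy [ 0.5821 -0.0085  0.1359]
top t 4.05 mod90 0.0 score 13.9 nred 264 nblk 535 redang 88.97257359951365
scene red xy [ 0.5921 -0.0099  0.135 ]
scene t 4.1 mod90 86.5 score 14.7 nred 227 nblk 549 redang 82.55983119689637
top red xy [ 0.5925 -0.0091  0.1358]
top t 4.15 mod90 83.0 score 13.9 nred 261 nblk 507 redang 82.40157736323071
scene red xy [ 0.6025 -0.0112  0.1349]
scene t 4.2 mod90 79.5 score 14.7 nred 225 nblk 540 redang 75.92847934204927
[ 0.43620215 -0.08045744  0.19503695] 4.3
```

```bash
cat >> h.py <<'E'
def model(t0,phi0,w0):
    "CW coast: phi deg at t"
    def f(t):
        k=.0008/.017; d=.0004/.0008; T=t-t0
        return phi0-np.degrees((w0+d)*(1-np.exp(-k*T))/k-d*T)
    return f
def track(m,zs,n=8,blend=0,r=.09):
    s=sense(); p0=s["tcp_pos"]; out=[]
    for i in range(1,n+1):
        p=pol(m(s["t"]+.1*i),r,zs[i-1] if np.ndim(zs) else zs)
        if i<blend: 
            a=i/blend; p=(1-a)*p0+a*p
        out.append(p)
    rows(out); print("phi",round(m(s["t"]),1),"end",round(m(s["t"]+.1*n),1), "tcp off mm",((p0[:2]-pol(m(s["t"]),r,0)[:2])*1e3).round(1))
E
python3 - <<'E'
from h import *
track(model(4.15,82.4,1.15),[.2]*6+[.19,.182],8,7)
E
```

```text
t 4.3 tcp [ 0.4362 -0.0805  0.195 ] F [ 0.2 -0.4 -0. ] gap 0.5
[27.0, 1.0, -1.0]
[57.0, 4.0, -1.0]
[88.0, 9.0, -2.0]
[119.0, 17.0, -3.0]
[152.0, 28.0, -4.0]
[185.0, 42.0, -5.0]
[217.0, 59.0, 5.0]
[218.0, 68.0, 13.0]
phi 72.6 end 21.8 tcp off mm [-171.3  -67.3]
```

servo_tool([
  [[27, 1, -1], 0, 1],
  [[57, 4, -1], 0, 1],
  [[88, 9, -2], 0, 1],
  [[119, 17, -3], 0, 1],
  [[152, 28, -4], 0, 1],
  [[185, 42, -5], 0, 1],
  [[217, 59, 5], 0, 1],
  [[218, 68, 13], 0, 1],
])

```text
t: 5.1
tcp_pos: [0.6673, -0.0653, 0.1791]
tool_rot: [0.983, 0.184, 0.0, -0.002]
force: [-0.6, 0.4, -0.0]
finger_gap: 1.0
```

Run:
```python
from h import *
cap_angle("scene"); 
track(model(4.15,82.4,1.15),[.18]+[.176]*7,8)
s=sense();print(s["tcp_pos"],s["qd"].round(2))
```

```text
scene red xy [ 0.6691 -0.0668  0.135 ]
scene t 5.1 mod90 20.5 score 14.8 nred 252 nblk 252 redang 19.97163873952008
t 5.15 tcp [ 0.6647 -0.0667  0.1772] F [ 0.2 -1.3 -0.6] gap 1.0
[-1.0, 13.0, -3.0]
[-3.0, 23.0, 1.0]
[-6.0, 32.0, 1.0]
[-10.0, 40.0, 1.0]
[-14.0, 48.0, 1.0]
[-20.0, 56.0, 1.0]
[-26.0, 63.0, 1.0]
[-33.0, 69.0, 1.0]
phi 18.7 end -29.2 tcp off mm [-1.1  3.5]
[ 0.66465204 -0.06665845  0.17716519] [-0.01 -0.04  0.09 -0.    0.04  0.02]
```

servo_tool([
  [[-1, 14, 0], 0, 1],
  [[-3, 24, 1], 0, 1],
  [[-6, 33, 1], 0, 1],
  [[-10, 41, 1], 0, 1],
  [[-15, 49, 1], 0, 1],
  [[-20, 57, 1], 0, 1],
  [[-27, 64, 1], 0, 1],
  [[-34, 70, 1], 0, 1],
])

```text
t: 5.95
tcp_pos: [0.6578, -0.145, 0.1761]
tool_rot: [0.983, 0.183, -0.003, -0.002]
force: [0.8, 0.5, 0.5]
finger_gap: 1.003
```

Run:
```python
from h import *
track(model(5.1,20.4,1.13),.175,8)
```

```text
t 5.95 tcp [ 0.6578 -0.145   0.1761] F [0.8 0.5 0.5] gap 1.0
[-11.0, 7.0, 1.0]
[-19.0, 12.0, 1.0]
[-28.0, 15.0, 1.0]
[-37.0, 17.0, 1.0]
[-46.0, 19.0, 1.0]
[-56.0, 19.0, 1.0]
[-65.0, 19.0, 1.0]
[-74.0, 17.0, 1.0]
phi -33.1 end -80.6 tcp off mm [1.8 3.1]
```

servo_tool([
  [[-11, 7, 1], 0, 1],
  [[-19, 12, 1], 0, 1],
  [[-28, 15, 1], 0, 1],
  [[-37, 17, 1], 0, 1],
  [[-46, 19, 1], 0, 1],
  [[-56, 19, 1], 0, 1],
  [[-65, 19, 1], 0, 1],
  [[-74, 17, 1], 0, 1],
])

```text
t: 6.75
tcp_pos: [0.5941, -0.1878, 0.1754]
tool_rot: [0.983, 0.183, -0.003, -0.002]
force: [-0.5, -0.1, 0.4]
finger_gap: 1.004
```

Run:
```python
from h import *
cap_angle("scene")
track(model(5.1,20.4,1.13),.175,8)
```

```text
scene red xy [ 0.6073 -0.1861  0.1349]
scene t 6.75 mod90 12.5 score 14.7 nred 187 nblk 582 redang -72.89249972314789
t 6.8 tcp [ 0.5924 -0.1875  0.1753] F [-0.8  0.2 -0.2] gap 1.0
[-10.0, -2.0, 0.0]
[-19.0, -6.0, 0.0]
[-26.0, -10.0, 0.0]
[-34.0, -15.0, 1.0]
[-40.0, -21.0, 1.0]
[-47.0, -27.0, 1.0]
[-52.0, -34.0, 1.0]
[-57.0, -41.0, 1.0]
phi -83.5 end -128.2 tcp off mm [1.7 0.9]
```

```bash
sed -i 's/k=.0008\/.017/k=.055/' h.py
python3 - <<'E'
from h import *
track(model(6.75,-77.8,.965),.175,8)
E
```

```text
t 6.8 tcp [ 0.5924 -0.1875  0.1753] F [-0.8  0.2 -0.2] gap 1.0
[-6.0, -1.0, 0.0]
[-14.0, -4.0, 0.0]
[-21.0, -7.0, 0.0]
[-29.0, -12.0, 1.0]
[-35.0, -17.0, 1.0]
[-42.0, -22.0, 1.0]
[-47.0, -28.0, 1.0]
[-52.0, -34.0, 1.0]
phi -80.6 end -123.2 tcp off mm [-2.8  0.3]
```

servo_tool([
  [[-6, -1, 0], 0, 1],
  [[-14, -4, 0], 0, 1],
  [[-21, -7, 0], 0, 1],
  [[-29, -12, 0], 0, 1],
  [[-35, -17, 0], 0, 1],
  [[-42, -22, 0], 0, 1],
  [[-47, -28, 0], 0, 1],
  [[-52, -34, 0], 0, 1],
])

```text
t: 7.6
tcp_pos: [0.5311, -0.1742, 0.1758]
tool_rot: [0.983, 0.183, -0.004, -0.003]
force: [-0.6, -0.0, -0.2]
finger_gap: 1.004
```

Run:
```python
from h import *
track(model(6.75,-77.8,.965),.175,8)
```

```text
t 7.6 tcp [ 0.5311 -0.1742  0.1758] F [-0.6 -0.  -0.2] gap 1.0
[-4.0, -6.0, 1.0]
[-8.0, -14.0, 1.0]
[-11.0, -21.0, 1.0]
[-14.0, -28.0, 1.0]
[-15.0, -36.0, 1.0]
[-16.0, -43.0, 1.0]
[-17.0, -51.0, 1.0]
[-17.0, -59.0, 1.0]
phi -123.2 end -162.9 tcp off mm [-0.2  0.2]
```

servo_tool([
  [[-4, -6, 0], 0, 1],
  [[-8, -14, 0], 0, 1],
  [[-11, -21, 0], 0, 1],
  [[-14, -28, 0], 0, 1],
  [[-15, -36, 0], 0, 1],
  [[-16, -43, 0], 0, 1],
  [[-17, -51, 0], 0, 1],
  [[-17, -59, 0], 0, 1],
])

```text
t: 8.4
tcp_pos: [0.4937, -0.1246, 0.1764]
tool_rot: [0.983, 0.183, -0.004, -0.003]
force: [-0.1, -0.2, 0.1]
finger_gap: 0.998
```

Run:
```python
from h import *
cap_angle("scene")
track(model(6.75,-77.8,.965),.175,8)
```

```text
scene red xy [ 0.5001 -0.1219  0.1348]
scene t 8.4 mod90 14.5 score 14.7 nred 166 nblk 596 redang -164.06767495860126
t 8.45 tcp [ 0.4928 -0.1233  0.1763] F [-0.4  0.3  0.5] gap 1.0
[2.0, -9.0, 1.0]
[4.0, -16.0, 1.0]
[6.0, -23.0, 1.0]
[9.0, -29.0, 1.0]
[12.0, -36.0, 1.0]
[16.0, -42.0, 2.0]
[21.0, -48.0, 2.0]
[25.0, -53.0, 2.0]
phi -165.3 end -202.2 tcp off mm [-0.6 -1.5]
```

```bash
sed -i 's/k=.055/k=.047/' h.py
python3 - <<'E'
from h import *
track(model(8.4,-165.5,.88),.175,8)
E
```

```text
t 8.45 tcp [ 0.4928 -0.1233  0.1763] F [-0.4  0.3  0.5] gap 1.0
[3.0, -13.0, 1.0]
[6.0, -21.0, 1.0]
[8.0, -28.0, 1.0]
[12.0, -35.0, 1.0]
[16.0, -41.0, 2.0]
[20.0, -47.0, 2.0]
[25.0, -53.0, 2.0]
[31.0, -58.0, 2.0]
phi -168.0 end -207.0 tcp off mm [ 0.4 -5.6]
```

servo_tool([
  [[3, -13, 1], 0, 1],
  [[6, -21, 1], 0, 1],
  [[8, -28, 1], 0, 1],
  [[12, -35, 1], 0, 1],
  [[16, -41, 1], 0, 1],
  [[20, -47, 2], 0, 1],
  [[25, -53, 2], 0, 1],
  [[31, -58, 2], 0, 1],
])

```text
t: 9.25
tcp_pos: [0.5009, -0.0574, 0.1745]
tool_rot: [0.983, 0.183, -0.004, -0.004]
force: [-0.1, 0.8, 0.1]
finger_gap: 1.0
```

Run:
```python
from h import *
track(model(8.4,-165.5,.88),.175,8)
```

```text
t 9.25 tcp [ 0.5009 -0.0574  0.1745] F [-0.1  0.8  0.1] gap 1.0
[5.0, -4.0, -1.0]
[11.0, -8.0, -1.0]
[17.0, -12.0, -1.0]
[24.0, -15.0, -1.0]
[30.0, -18.0, -1.0]
[37.0, -20.0, -1.0]
[44.0, -21.0, -1.0]
[51.0, -22.0, -1.0]
phi -207.0 end -243.8 tcp off mm [0.6 0.7]
```

servo_tool([
  [[5, -4, 0], 0, 1],
  [[11, -8, 0], 0, 1],
  [[17, -12, 0], 0, 1],
  [[24, -15, 0], 0, 1],
  [[30, -18, 0], 0, 1],
  [[37, -20, 0], 0, 1],
  [[44, -21, 0], 0, 1],
  [[51, -22, 0], 0, 1],
])

```text
t: 10.05
tcp_pos: [0.5412, -0.0183, 0.1743]
tool_rot: [0.983, 0.183, -0.004, -0.004]
force: [-0.7, -0.4, -0.7]
finger_gap: 1.004
```

Run:
```python
from h import *
cap_angle("scene")
track(model(8.4,-165.5,.88),.175,4)
```

```text
scene red xy [ 0.548  -0.0186  0.135 ]
scene t 10.05 mod90 25.5 score 14.7 nred 194 nblk 579 redang 112.01386596557467
t 10.1 tcp [ 0.5424 -0.018   0.1744] F [ 1.3 -0.  -0.1] gap 1.0
[9.0, -1.0, -1.0]
[16.0, -0.0, -1.0]
[22.0, 1.0, -1.0]
[29.0, 2.0, -1.0]
phi -246.0 end -263.5 tcp off mm [-1.5 -1.2]
```

Run:
```python
from h import *
track(model(10.05,-244.5,.79),[.170,.164,.157,.150,.143,.136,.130,.128],8)
```

```text
t 10.1 tcp [ 0.5424 -0.018   0.1744] F [ 1.3 -0.  -0.1] gap 1.0
[10.0, -1.0, 4.0]
[17.0, 0.0, 10.0]
[24.0, 1.0, 17.0]
[31.0, 3.0, 24.0]
[37.0, 5.0, 31.0]
[44.0, 8.0, 38.0]
[50.0, 11.0, 44.0]
[55.0, 14.0, 46.0]
phi -246.8 end -281.7 tcp off mm [-2.6 -1.7]
```

servo_tool([
  [[10, -1, 4], 0, 1],
  [[17, 0, 10], 0, 1],
  [[24, 1, 17], 0, 1],
  [[31, 3, 24], 0, 1],
  [[37, 5, 31], 0, 1],
  [[44, 8, 38], 0, 1],
  [[50, 11, 44], 0, 1],
  [[55, 14, 46], 0, 1],
])

```text
t: 10.9
tcp_pos: [0.5986, -0.0111, 0.1269]
tool_rot: [0.983, 0.183, -0.004, -0.004]
force: [-0.4, -0.3, 0.0]
finger_gap: 1.0
```

Run:
```python
from h import *
track(model(10.05,-244.5,.79),.128,8)
```

```text
t 10.9 tcp [ 0.5986 -0.0111  0.1269] F [-0.4 -0.3  0. ] gap 1.0
[6.0, 4.0, -1.0]
[11.0, 8.0, -1.0]
[16.0, 12.0, -1.0]
[20.0, 17.0, -1.0]
[24.0, 22.0, -1.0]
[28.0, 27.0, -1.0]
[31.0, 33.0, -2.0]
[33.0, 38.0, -2.0]
phi -281.7 end -314.6 tcp off mm [-0.2 -0.2]
```

servo_tool([
  [[6, 4, -1], 0, -1],
  [[11, 8, -1], 0, -1],
  [[16, 12, -1], 0, -1],
  [[20, 17, -1], 0, -1],
  [[24, 22, -1], 0, -1],
  [[28, 27, -1], 0, -1],
], force=35)

```text
t: 11.5
tcp_pos: [0.635, -0.027, 0.1283]
tool_rot: [0.983, 0.183, -0.004, -0.003]
force: [-2.5, -1.2, 5.4]
finger_gap: 0.491
```

Run:
```python
from h import *
track(model(10.05,-244.5,.79),[.13,.138,.15,.165,.18,.195,.21,.22],8)
```

```text
t 11.5 tcp [ 0.635  -0.027   0.1283] F [-2.5 -1.2  5.4] gap 0.49
[3.0, 5.0, -2.0]
[5.0, 10.0, -10.0]
[8.0, 16.0, -22.0]
[9.0, 22.0, -37.0]
[11.0, 28.0, -52.0]
[12.0, 33.0, -67.0]
[12.0, 39.0, -82.0]
[13.0, 45.0, -92.0]
phi -306.6 end -337.9 tcp off mm [ 0.8 -0.3]
```

servo_tool([
  [[3, 5, -4], 0, -1],
  [[5, 10, -12], 0, -1],
  [[8, 16, -24], 0, -1],
  [[9, 22, -39], 0, -1],
  [[10, 26, -54], 0, -1],
  [[11, 29, -69], 0, -1],
  [[11, 31, -82], 0, -1],
  [[11, 32, -90], 0, -1],
])

```text
t: 12.3
tcp_pos: [0.658, -0.0536, 0.2193]
tool_rot: [0.983, 0.183, -0.003, -0.003]
force: [0.5, -0.1, -0.9]
finger_gap: 0.492
```

servo_tool([
  [[0, 0, -5], 0, -1],
  [[0, 0, -8], 0, -1],
  [[0, 0, -8], 0, -1],
  [[0, 0, -8], 0, -1],
  [[0, 0, -8], 0, -1],
  [[0, 0, -8], 0, -1],
])

```text
t: 12.9
tcp_pos: [0.6578, -0.0535, 0.2267]
tool_rot: [0.983, 0.183, -0.004, -0.003]
force: [0.3, -0.1, -1.0]
finger_gap: 0.493
```

Run:
```python
from h import *
cap_angle("top"); s=snapshot("scene"); cv2.imwrite("pics/f1.png",cv2.resize(s["image"][90:330,140:460],(800,600)))
q=sense();print({k:np.round(q[k],4) for k in("t","tcp_pos","tool_rot","force","qd","finger_gap")})
```

```text
top t 12.9 mod90 4.5 score 13.3 nred 0 nblk 475 redang None
{'t': np.float64(13.0), 'tcp_pos': array([ 0.6579, -0.0535,  0.227 ]), 'tool_rot': array([ 0.983 ,  0.1834, -0.0036, -0.0029]), 'force': array([ 0.2024, -0.5345, -0.8965]), 'qd': array([-0.001 , -0.0018, -0.0014,  0.0001,  0.0015,  0.0008]), 'finger_gap': np.float64(0.4957)}
```

View pics/f1.png

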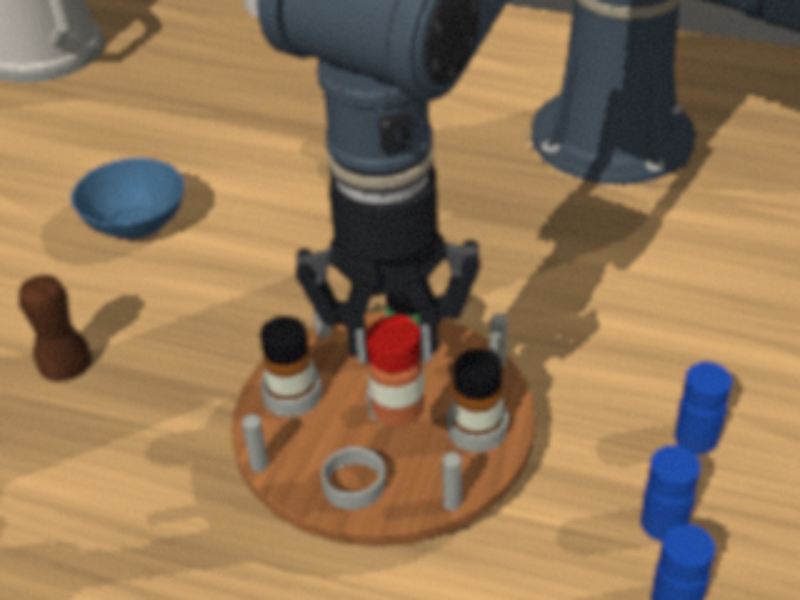

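The red jar is held upright at (395,375). Its ring at (352,478) is empty and the other jars are still standing. I'll raise it further so that it is also well clear of the posts and the other caps.

servo_tool([
  [[0, 0, -8], 0, -1],
  [[0, 0, -20], 0, -1],
  [[0, 0, -35], 0, -1],
  [[0, 0, -45], 0, -1],
  [[0, 0, -50], 0, -1],
  [[0, 0, -50], 0, -1],
  [[0, 0, -50], 0, -1],
  [[0, 0, -50], 0, -1],
])

```text
t: 13.8
tcp_pos: [0.6578, -0.0536, 0.2762]
tool_rot: [0.983, 0.183, -0.004, -0.003]
force: [-0.3, 0.2, -0.0]
finger_gap: 0.491
```

Run:
```python
from h import *
s=snapshot("scene"); cv2.imwrite("pics/f2.png",s["image"])
q=sense();print({k:np.round(q[k],4) for k in("t","tcp_pos","force","qd","finger_gap")})
```

```text
{'t': np.float64(13.85), 'tcp_pos': array([ 0.6579, -0.0537,  0.2761]), 'force': array([ 0.34  , -0.0144, -1.7338]), 'qd': array([-0.0007,  0.0016, -0.0038,  0.0006, -0.0021,  0.0013]), 'finger_gap': np.float64(0.491)}
```

View pics/f2.png

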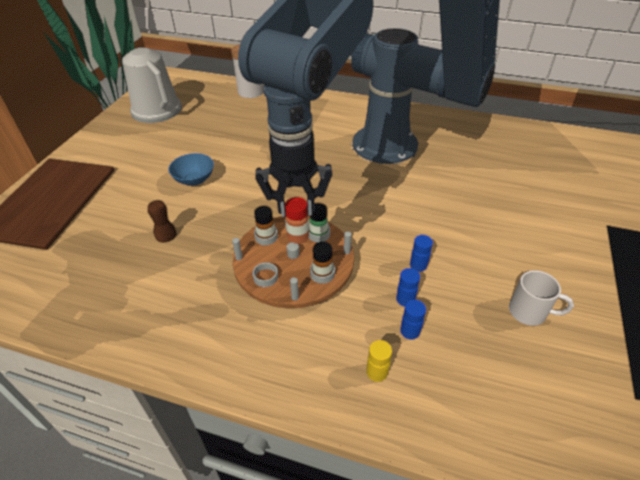

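The red jar is held upright at (297,215), and three jars stand in their wells at (264,225), (319,222) and (322,262). The mug, mill and bowl are where they were at the start. I'm handing in.

```bash
python3 -c "from station import sign_off; print(sign_off())"
```

```text
the job is handed in; nothing more can be done
None
```

The job is done and handed in at about 13.9 s of the 45 s allowed; the sign-off gave no verdict.

- **Push:** I turned the carousel clockwise with the closed fingertips on one post. It coasted at about 1.15 rad/s (one turn in 5.5 s) and slowed to about 0.8 rad/s by the end of the ride.
- **Ride:** The open gripper stayed over the red cap from about t = 5.1 to 10.05 s, with its fingertips roughly 2–3 cm above it. Camera checks put it within about 6 mm sideways. My drag estimate ran slightly off twice and I corrected it on the way.
- **Grasp:** I closed on the cap with 35 N while moving with it, then lifted the jar out of its well.

**Last checks:**
- **Jar:** It is still and upright. From the tool height, its underside is about 0.20 m above the worktop, 15 cm above the deck and about 6 cm above the other caps. The gripper opening is steady at 0.49.
- **Other objects:** The other three jars stand in their wells. The mug, mill and bowl look unmoved.
- **Disagreement:** The angle from the red pixels alone in the side camera differed by up to 5° from the fit to all the caps. I put this down to seeing only one side of the cap, and used the fit.

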